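# Bring a bicycle hub's wear band into the inspection mirror

### The job

Stand the loose bicycle hub upright in the round black dish and let go of it. Then turn the sprung mirror by its red tab until the small camera on the stand would see the hub's orange band about in the middle of the mirror (the orange pointer on the dial always points along the camera's reflected line of sight), and finish while still holding the mirror at that angle, as it springs back if let go. Leave the bottle, jar and spanner where they are.

Things in the scene. Friction and masses are not known exactly. Their poses are not given: they have to be found in the camera images.
- hub: Loose aluminium bicycle hub standing on end, 0.25 kg, 115 mm tall, round: flanges 56 mm wide at 0 to 6 and 60 to 66 mm height, between them a barrel 36 mm wide with an orange band at 17 to 49 mm; on top a plain round boss 24 mm wide from 68 to 115 mm height, to grip from above. Origin: centre of its underside; z up along its axis.
- dish: Fixed round black plastic dish, 84 mm outside diameter, rim 30 mm above the bench; inside it is 72 mm wide with a flat floor 20 mm above the bench (10 mm deep). Origin: centre of its underside, on the bench.
- stand: Fixed grey mirror stand: round dial of 72 mm radius, 12 mm thick, with an arm 36 mm wide to a black camera 40 mm wide. Origin: on the bench, on the mirror's upright pivot axis. Its x axis points from the pivot to the camera (lens 117 mm off, 80 mm up, camera top at 100 mm, arm end 180 mm off); z up. The camera looks along -x at the pivot axis.
- mirror: Mirror on the stand: blue frame 70 x 70 x 8 mm, 47 to 117 mm above the bench, silvered face on the upright pivot axis. Origin on the axis, 52 mm up; x: the way the face looks, z up. A weak spring rests it facing the camera (x along the stand's x). It turns only clockwise seen from above, up to 1.2 rad, with 0.02 N m at the start to 0.09 N m at the end, and springs back when let go.
- mirror_tab (a point): Grip point on the red tab on top of the mirror, 144 mm above the bench and on the pivot axis. The tab is a plate 12 mm thick along the mirror's x axis, 36 mm long along the mirror's y axis, from 116 to 164 mm above the bench; grip it from above across its thickness and turn about the upright axis.
- pointer: Flat orange pointer on the dial, 66 mm long from the pivot axis, 16 mm up, geared to the mirror: it turns clockwise twice as far, so its x axis always points along the camera's line of sight after reflection (along the stand's x at rest). Origin on the pivot axis, z up. The band is in the middle of the mirror when this line points at the hub.
- lube: Green bottle with red cap, 40 mm wide, 115 mm tall, loose, a bystander. Origin: centre of its underside.
- jar: Amber jar with white lid, 56 mm wide, 70 mm tall, loose, a bystander. Origin: centre of its underside.
- spanner: Steel spanner 150 mm long lying on the bench, loose, a bystander. Its x axis runs along its length.
There are look-alikes about, which are no part of the job. What is meant by the hub is not purple or yellow, and is the smaller of those in its own colour.

How it is judged:
By the outcome, as a careful person would: the job done as asked, in the order asked, and still so for the second after the job is handed in, while the arm keeps its last pose, push and grip.
It also fails if it takes over 38 s, if anything falls off the work surface, if the arm or the gripper's body presses on something with over 40 N, if the wrist force passes 120 N, or if a joint passes its speed limit or range.

### The arm

A 6-joint arm with a two-finger parallel gripper is mounted at the origin on the work surface. World frame = base frame: x ahead of the robot, y to its left, z up, the work surface at z = 0. Lengths are in mm, angles in rad, forces in N, time in s.
With the tool pointing down it reaches from about 275 to 1000 mm from the base axis. Payload 8.4 kg.
Tool frame: the origin (TCP) lies at the centre of the arm's flange, where the gripper is bolted on; the fingertips stand 173 mm ahead of it and the grasp point (between the pads) lies 155 mm ahead of it; z points along the fingers, y is the direction in which the jaws open and shut (so a half turn about z gives the same grasp; the last joint's range is limited). The gripper opens to 85 mm and grips with 20 to 120 N. Pads are 22 mm wide; open, the fingers measure 114 mm over their backs; the gripper's body (76 mm by 85 mm) begins 54 mm behind the grasp point. The pads swing forward as they close: fully open they stand 13 mm farther back than shut.
Start: joints at [-1.253, 0.353, 1.633, -0, 1.155, -0.002], TCP at [196.484, -593.316, 404.681] pointing down, gripper open.
Joint ranges: [-2.63, 2.63], [-0.92, 2.1], [0.06, 2.66], [-1.3, 4.44], [0, 2.69], [-3.02, 3.02]. Speed limits (rad/s): [2.22, 2.22, 2.79, 3.14, 3.14, 3.14].

### API

Orientations are given as [roll, pitch, yaw] about the fixed x, y, z axes, in that order (R = Rz(yaw) Ry(pitch) Rx(roll)).
In Python, from rig import sense, grab_frame, camera_model, sign_off gives the robot as it stands. The module is installed in compiled form; this text tells all that it offers.
- The arm moves only by the tool step_arm, never from a script. Its argument "commands" is a list of rows, each a list of 3 entries, a list of its own where there are three numbers: the shift along the tool's x, y, z in mm, then the turn about the tool's z in rad, then the opening, from 0 (shut) to 1 (fully open). A call has 1 to 20 rows; each row shifts and turns the pose as measured when the row begins, along the tool's axes as they then stand; what a row does not reach is not made up. A row lasts 1/8 s, in which the tool goes at most 62.5 mm and 10.7 degrees, less where a joint would pass 70% of its speed; a pose out of reach is approached as far as the arm can. A call with a gripper value outside its range is refused whole. The fingers move at their own pace and stop on an object; "force" is the grip in N (left out, the last holds). Time passes only in rows, so rows that do not move let the fingers close. It gives the time, the measured TCP pose, the force and the opening at its end, in the units of the state.
- sense(): the state, without advancing time (a new reading comes with each control period).
- grab_frame(name): name is "scene" or "top" or "wrist"; returns the picture (384x512x3 uint8, blue, green, red); there is no depth.
- camera_model(name): a dict with "fx", "fy", "cx", "cy" (pixels), "R" (3x3) and "t" (3): a world point X has camera coordinates R X + t. Camera axes: x right, y down, z forward; pixel columns grow to the right and rows downward; lengths in mm; the calibration is good to about 2 mm. A picture is of the moment at which its call begins: read the wrist's pose just before it. camera_model takes no time and is no camera call; for the wrist camera it gives the pose at the moment of the call.
- sign_off(): hands the job in, once; it reports no verdict.
The state is a dict: "clock": time; "qpos": joint angles; "qvel": joint speeds; "joint_efforts": joint torques, N m; "eef_pos": TCP position; "tcp_rot": TCP orientation; "contact_force": force on the tool from outside, world axes, zero at the start; "wrist_torque": the same for the moment, N m; "opening": opening from 0.0 (shut) to 1.0 (fully open).
Only numpy, scipy, OpenCV 4.12 (cv2) and the standard library are available. Lean on these libraries where they do the work, as an engineer would, in place of code of your own. Each camera call takes 0.05 s, during which the arm holds its last target. There are 200 camera calls.

## Working session

There is one attempt and no reset: what is moved stays moved. The work goes in short steps, Python scripts to look and compute and a tool call to move; the robot and the scene stay as the last step left them, time stands still between calls to the robot, and variables do not carry over. Pictures are saved under pics/ and viewed, about 8 in all and at most 12, crops included, and the job is handed in when it is done.

Besides the shell and the picture viewer there is one more tool, called after "Call:" as name([rows], argument=value, ...), one row to a line, values as JSON. step_arm: Moves the arm, as the interface text tells. Its arguments: {"type":"object","properties":{"commands":{"type":"array","items":{"type":"array"}},"force":{"type":"number"}},"required":["commands"]}

```bash
mkdir -p pics; python3 - <<'E'
from rig import *
import cv2,numpy as np
s=sense();print({k:np.round(v,3).tolist() for k,v in s.items()})
for n in("scene","top"):
    im=grab_frame(n);cv2.imwrite(f"pics/{n}0.png",im);m=camera_model(n);print(n,m)
a=cv2.imread("pics/scene0.png");b=cv2.imread("pics/top0.png")
E
```

```text
{'clock': 0.0, 'qpos': [-1.253, 0.354, 1.634, 0.0, 1.155, -0.002], 'qvel': [-0.0, -0.001, 0.002, -0.0, -0.0, -0.0], 'joint_efforts': [-0.0, -60.525, -34.207, -0.0, 0.009, 0.0], 'eef_pos': [196.434, -593.078, 403.932], 'tcp_rot': [-3.14, -0.0, 0.32], 'contact_force': [-0.111, -0.201, -0.66], 'wrist_torque': [0.034, -0.036, 0.001], 'opening': 1.002}
scene {'fx': 468.9528616432508, 'fy': 468.9528616432508, 'cx': 248.58962983844964, 'cy': 188.62953812974135, 'R': array([[ 0.81278979,  0.58251249,  0.00720776],
       [ 0.47718395, -0.6586239 , -0.58181616],
       [-0.33416798,  0.47633366, -0.81328839]]), 't': array([-425.0685079 , -220.2986253 , 1559.41783928])}
top {'fx': 354.96636937785894, 'fy': 354.96636937785894, 'cx': 255.03020138274837, 'cy': 189.75594158893023, 'R': array([[-0.02867023, -0.9995058 , -0.01289101],
       [-0.99731366,  0.02947223, -0.06705856],
       [ 0.06740535,  0.01093379, -0.99766576]]), 't': array([   5.06285824,  531.63462751, 1153.19865114])}
```

View pics/scene0.png

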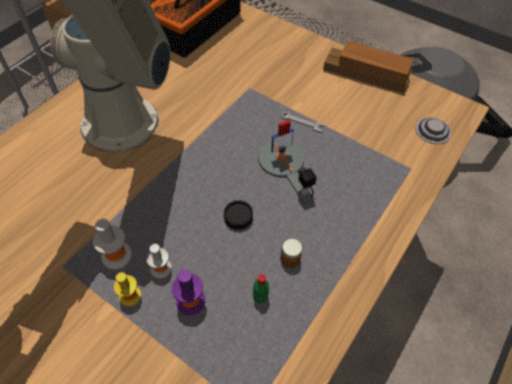

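View pics/top0.png

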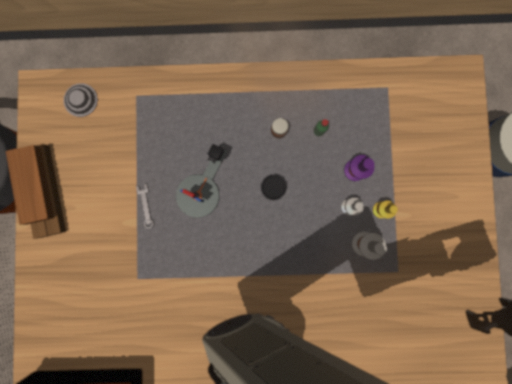

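Candidates for the hub (scene / top pixels):
- small silver: (158,262) / (352,205)
- large silver, in shadow: (112,243) / (370,245)
- yellow: (127,288) / (384,208)
- purple: (188,290) / (360,167)

By the description it is the smaller silver one. Other things (scene pixels): dish (238,215), dial (281,158), red tab (284,127), jar (291,252), bottle (261,290) and spanner (304,121). I'll check the choice in one close crop and make the first measurements.

```bash
cat > h.py <<'E'
import numpy as np,cv2
def load(n):
    from rig import camera_model
    return camera_model(n)
def ray(m,p):
    d=m["R"].T@np.array([(p[0]-m["cx"])/m["fx"],(p[1]-m["cy"])/m["fy"],1.]);return -m["R"].T@m["t"],d/np.linalg.norm(d)
def plane(m,p,z):
    o,d=ray(m,p);return o+d*(z-o[2])/d[2]
def tri(*mp):
    A=np.zeros((3,3));b=np.zeros(3)
    for m,p in mp:
        o,d=ray(m,p);P=np.eye(3)-np.outer(d,d);A+=P;b+=P@o
    X=np.linalg.solve(A,b)
    r=[np.linalg.norm((np.eye(3)-np.outer(d,d))@(X-o)) for o,d in (ray(m,p) for m,p in mp)]
    return X,max(r)
def proj(m,X):
    c=m["R"]@np.asarray(X,float)+m["t"];return np.array([m["fx"]*c[0]/c[2]+m["cx"],m["fy"]*c[1]/c[2]+m["cy"]])
E
python3 - <<'E'
from h import *
S,T=load("scene"),load("top")
a=cv2.imread("pics/scene0.png");b=cv2.imread("pics/top0.png")
def blob(im,lo,hi,box):
    x0,y0,x1,y1=box;h=cv2.cvtColor(im,cv2.COLOR_BGR2HSV)[y0:y1,x0:x1]
    k=cv2.inRange(h,lo,hi);n,l,st,c=cv2.connectedComponentsWithStats(k)
    i=1+np.argmax(st[1:,4]);return c[i]+[x0,y0],st[i]+[x0,y0,0,0,0]
# dish black
for n,im,box in(("scene",a,(215,190,265,240)),("top",b,(255,165,295,210))):
    print("dish",n,blob(im,(0,0,0),(180,255,45),box))
for n,im,box in(("scene",a,(270,110,300,140)),("top",b,(175,180,215,205))):
    print("red",n,blob(im,(0,150,80),(6,255,255),box))
for n,im,box in(("scene",a,(295,165,325,195)),("top",b,(200,140,235,165))):
    print("cam",n,blob(im,(0,0,0),(180,255,45),box))
r=lambda im,x0,y0,x1,y1,w,h:cv2.resize(im[y0:y1,x0:x1],(w,h),interpolation=cv2.INTER_CUBIC)
c=np.vstack([np.hstack([r(a,85,210,215,310,390,300),r(a,250,110,330,210,240,300)]),
 np.hstack([r(b,335,145,405,265,175,300),r(b,170,135,290,225,400,300),np.zeros((300,55,3),np.uint8)])])
cv2.imwrite("pics/crop1.png",c);print(c.shape)
E
```

```text
dish scene (array([237.92      , 217.14933333]), array([225, 201,  27,  30, 375]))
dish top (array([273.27790974, 186.80997625]), array([262, 176,  24,  23, 421]))
red scene (array([284.27906977, 123.3255814 ]), array([279, 120,  11,   7,  43]))
red top (array([188.78787879, 192.96969697]), array([184, 190,  10,   7,  33]))
cam scene (array([306.55833333, 178.09166667]), array([298, 170,  18,  19, 240]))
cam top (array([216.4025974 , 152.27922078]), array([209, 146,  16,  14, 154]))
(600, 630, 3)
```

View pics/crop1.png

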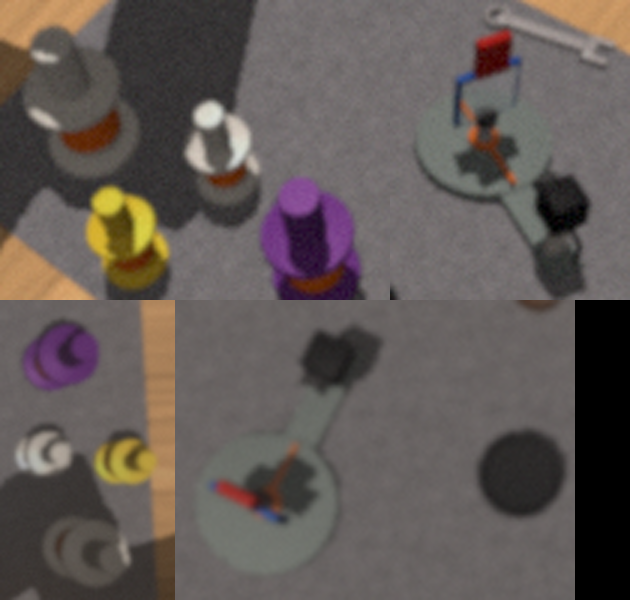

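The close crop shows that the small silver hub (scene (158,262)) is clearly smaller than the shadowed silver one, and it has an orange band. The mirror is at rest, with its pointer towards the black camera. Next I'll triangulate.

```bash
python3 - <<'E'
from h import *
S,T=load("scene"),load("top")
a=cv2.imread("pics/scene0.png");b=cv2.imread("pics/top0.png")
t=lambda n,p,q:print(n,*[np.round(x,1) for x in tri((S,p),(T,q))])
t("boss top",(155,247.7),(359,207.3))
t("tab",(284.3,127.7),(188.5,193))
t("cam",(306.6,178),(216.4,152.3))
t("dish",(238,215.5),(273.6,186.8))
# dial greenish-grey mask
for n,im,m,box in(("scene",a,S,(250,130,320,205)),("top",b,T,(170,165,225,220))):
    x0,y0,x1,y1=box;c=im[y0:y1,x0:x1].astype(int)
    k=((c[...,1]-c[...,2])>6).astype(np.uint8)*255
    k=cv2.morphologyEx(k,cv2.MORPH_CLOSE,np.ones((9,9)));k=cv2.morphologyEx(k,cv2.MORPH_OPEN,np.ones((15,15)))
    ct=max(cv2.findContours(k,0,1)[0],key=cv2.contourArea);e=cv2.fitEllipse(cv2.convexHull(ct));p=np.array(e[0])+[x0,y0]
    print("dial",n,np.round(p,1),np.round(e[1],1),np.round(plane(m,p,12),1))
# hub base, from top & scene orange
for n,im,m,box in(("scene",a,S,(145,240,172,285)),("top",b,T,(338,190,366,220))):
    x0,y0,x1,y1=box;h=cv2.cvtColor(im,cv2.COLOR_BGR2HSV)[y0:y1,x0:x1]
    k=cv2.inRange(h,(3,130,50),(20,255,255));n_,l,st,c=cv2.connectedComponentsWithStats(k)
    if n_>1:
        i=1+np.argmax(st[1:,4]);print("band",n,c[i]+[x0,y0],st[i],plane(m,c[i]+[x0,y0],33).round(1))
for nm,p,q in(("jar lid",(291,246),(281,127)),("bottle cap",(261.5,279),(324,123.5))):t(nm,p,q)
print(plane(T,(384,208),60),plane(T,(360,167),60),plane(T,(370,245),80))
E
```

```text
boss top [ 464.6 -320.7  114.8] 2.2
tab [518.5 184.2 141.8] 1.2
cam [648.1 106.4  84.2] 0.4
dish [539.  -72.7  14.6] 0.9Traceback (most recent call last):
  File "<stdin>", line 14, in <module>
ValueError: max() iterable argument is empty
```

```bash
python3 - <<'E'
from h import *
S,T,W=load("scene"),load("top"),load("wrist")
t=lambda n,p,q:print(n,*[np.round(x,1) for x in tri((S,p),(T,q))])
for nm,p,q in(("jar lid",(291,246),(281,127)),("bottle cap",(261.5,279),(324,123.5)),("yellow top",(121,277.5),(389.5,209.5)),("purple top",(185,275.5),(366,163)),("big top",(103,228),(379,247))):t(nm,p,q)
from rig import sense
s=sense();from scipy.spatial.transform import Rotation as R
Rt=R.from_euler("xyz",s["tcp_rot"]).as_matrix();print("cam in tool",Rt.T@(-W["R"].T@W["t"]-s["eef_pos"]),"\n",W["R"]@Rt,W["fx"])
print(Rt.T@(np.array([464.6,-320.7,380])-s["eef_pos"]))
E
```

```text
jar lid [726.  -98.5  73.6] 1.2
bottle cap [ 724.6 -229.9  103.8] 0.2
yellow top [ 451.1 -420.7  100.7] 3.6
purple top [ 589.8 -341.5  148.2] 2.7
big top [ 346.2 -364.3  152.2] 1.1
cam in tool [ 7.61241331e+01 -5.77654961e-02  3.23586955e+01] 
 [[-5.44588090e-05  9.99999704e-01  7.67333464e-04]
 [-9.54051947e-01  1.77968241e-04 -2.99641202e-01]
 [-2.99641250e-01 -7.48394088e-04  9.54051655e-01]] 295.84280328847916
[ 340.22472233 -174.2692403    24.22353326]
```

Call:
step_arm([
  [[48.6,-24.9,3.5],0,1],
  [[48.6,-24.9,3.5],0,1],
  [[48.6,-24.9,3.5],0,1],
  [[48.6,-24.9,3.5],0,1],
  [[48.6,-24.9,3.5],0,1],
  [[48.6,-24.9,3.5],0,1],
  [[48.6,-24.9,3.5],0,1],
  [[0,0,0],-0.16,1],
  [[0,0,0],-0.16,1],
  [[0,0,0],-0.15,1],
  [[0,0,0],0,1],
], force=40)

```text
clock: 1.48
eef_pos: [472.4, -311.0, 375.3]
tcp_rot: [-3.136, -0.0, 0.801]
contact_force: [-0.3, -0.3, -0.4]
opening: 0.998
```

```bash
python3 - <<'E'
from h import *
from rig import *
s=sense();W=camera_model("wrist");im=grab_frame("wrist")
np.savez("w1.npz",**W);cv2.imwrite("pics/w1.png",im)
print(s["eef_pos"],s["tcp_rot"],s["clock"],s["opening"],proj(W,(464.6,-320.7,115)),proj(W,(464.6,-320.7,0)))
E
```

```text
[ 472.42461294 -310.98648276  375.30663358] [-3.13588810e+00 -2.06689648e-04  8.01485476e-01] 1.475 0.9978381883765092 [253.61260749 213.67589065] [253.08796879 178.74306105]
```

View pics/w1.png

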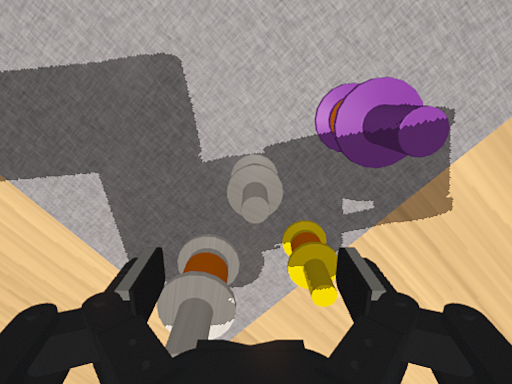

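The wrist view shows the small silver hub in the middle, its boss top at (255,210), which is 4 px from the prediction. The jaws (left and right in the image) come down clear of the yellow and large silver hubs. Working out the exact offset.

```bash
python3 - <<'E'
from h import *
from rig import *
from scipy.spatial.transform import Rotation as R
W=dict(np.load("w1.npz"));S=load("scene");T=load("top")
p=plane(W,(255.3,210.3),115);print(p)
print(tri((S,(155,247.7)),(T,(359,207.3)),(W,(255.3,210.3))))
s=sense();Rt=R.from_euler("xyz",s["tcp_rot"]).as_matrix()
for z in(300,98+155):print(Rt.T@(np.array([p[0],p[1],z])-s["eef_pos"]))
E
```

```text
[ 467.65666318 -319.52110159  115.        ]
(array([ 465.43749174, -320.47435844,  113.87691316]), np.float64(3.0999072566164507))
[-9.41153903  2.93847297 75.31707295]
[ -9.42352146   3.20309437 122.31632647]
```

Call:
step_arm([
  [[-9,3,30],0,1],
  [[0,0,45],0,1],
  [[0,0,30],0,1],
  [[0,0,15],0,1],
  [[0,0,2],0,0.7],
  [[0,0,0],0,0],
  [[0,0,0],0,0],
  [[0,0,0],0,0],
  [[0,0,0],0,0],
  [[0,0,0],0,0],
  [[0,0,0],0,0],
], force=50)

```text
clock: 2.9
eef_pos: [468.8, -320.9, 254.0]
tcp_rot: [3.14, -0.001, 0.781]
contact_force: [-0.5, 0.2, -2.8]
opening: 0.267
```

```bash
python3 - <<'E'
from rig import *
s=sense();print(s["eef_pos"],s["tcp_rot"],s["opening"],s["contact_force"])
E
```

```text
[ 468.83903686 -320.86150593  254.03185776] [ 3.14049611e+00 -1.42566908e-03  7.81125179e-01] 0.2673465478436959 [-0.52146637  0.15933197 -2.79678717]
```

The opening of 0.267 is about 23 mm, so the boss is gripped. I'll lift and stop short of the dish for a close look.

Call:
step_arm([
  [[0,0,-20],0,0],
  [[0,0,-40],0,0],
  [[20,-17,-20],0,0],
  [[36,-32,0],0,0],
  [[36,-32,0],0,0],
  [[36,-32,0],0,0],
  [[16,-14,0],0,0],
  [[0,0,0],0,0],
  [[0,0,0],0,0],
])

```text
clock: 4.03
eef_pos: [481.6, -124.6, 336.5]
tcp_rot: [3.14, -0.002, 0.78]
contact_force: [-0.2, -0.6, -1.8]
opening: 0.267
```

```bash
python3 - <<'E'
from h import *
from rig import *
s=sense();W=camera_model("wrist");im=grab_frame("wrist")
np.savez("w2.npz",**W);cv2.imwrite("pics/w2.png",im)
print(s["eef_pos"],s["tcp_rot"],s["clock"],s["opening"],s["contact_force"],proj(W,(539,-72.7,20)))
E
```

```text
[ 481.59199449 -124.61084782  336.49352578] [ 3.14021231e+00 -2.09356828e-03  7.79998805e-01] 4.025 0.26721585269139037 [-0.16789585 -0.57430192 -1.7982769 ] [253.74487178 100.46497907]
```

View pics/w2.png

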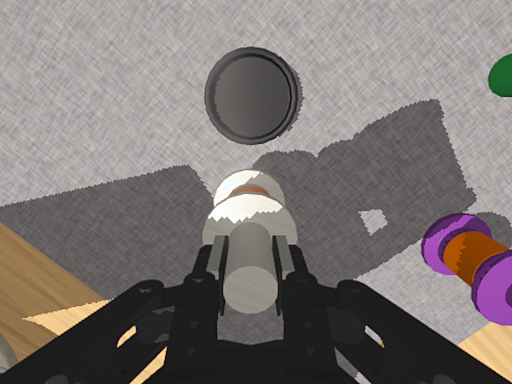

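The hub is held upright with its boss between the pads and its lower flange near (249,195). The dish rim is at about (252,96). I'll fit the dish by its dark outline and cross-check the height across views.

```bash
python3 - <<'E'
from h import *
from rig import *
from scipy.spatial.transform import Rotation as R
W=dict(np.load("w2.npz"));S=load("scene");T=load("top")
im=cv2.imread("pics/w2.png");g=cv2.cvtColor(im,cv2.COLOR_BGR2GRAY)
x0,y0,x1,y1=190,35,315,150
k=cv2.inRange(cv2.GaussianBlur(g,(3,3),0)[y0:y1,x0:x1],0,85);k=cv2.morphologyEx(k,cv2.MORPH_OPEN,np.ones((5,5)))
ct=max(cv2.findContours(k,0,1)[0],key=cv2.contourArea);e=cv2.fitEllipse(cv2.convexHull(ct));p=np.array(e[0])+[x0,y0]
print(p,e[1:],cv2.contourArea(ct))
for z in(0,20,30):print(z,plane(W,p,z).round(1))
d=np.linalg.norm(plane(W,p-[e[1][0]/2,0],30)-plane(W,p+[e[1][0]/2,0],30));print("diam",d)
print(tri((S,(238,215.5)),(T,(273.6,186.8)),(W,p)))
X=np.array([*plane(W,p,25)[:2],0])
s=sense();Rt=R.from_euler("xyz",s["tcp_rot"]).as_matrix();c=s["eef_pos"];gp=c+155*Rt[:,2];print("grasp",gp)
print("move",(Rt.T@(X-gp)))
E
```

```text
[256.2845459   94.05501938] ((72.53968048095703, 97.40290832519531), 178.5635223388672) 3525.5
0 [545.2 -70.4   0. ]
20 [544.6 -70.4  20. ]
30 [544.3 -70.4  30. ]
diam 63.751332920108
(array([541.05369509, -72.09585792,  15.74678987]), np.float64(4.020008383866692))
grasp [ 481.96220999 -124.71223279  181.47996147]
move [ 82.18522144   5.0336032  181.66719077]
```

```bash
python3 - <<'E'
from h import *
from rig import *
from scipy.spatial.transform import Rotation as R
W=dict(np.load("w2.npz"))
im=cv2.imread("pics/w2.png");g=cv2.cvtColor(im,cv2.COLOR_BGR2GRAY)
x0,y0,x1,y1=190,35,315,150
print(g[96,196:312:2],g[40:152:2,252])
for th in(100,115):
    k=cv2.inRange(cv2.GaussianBlur(g,(5,5),0)[y0:y1,x0:x1],0,th)
    ct=max(cv2.findContours(k,0,1)[0],key=cv2.contourArea);e=cv2.fitEllipse(cv2.convexHull(ct));p=np.array(e[0])+[x0,y0]
    print(th,p,e[1:],plane(W,p,30).round(1))
for l,r in((205,298),(214,291)):
    print(np.linalg.norm(plane(W,(l,96),30)-plane(W,(r,96),30)),plane(W,((l+r)/2,96),30))
E
```

```text
[183 181 174 172 118 103  85  70  68  92 102 102 102 100 100  99  97  97
  94  94  91  89  88  88  85  85  85  83  81  80  80  80  77  78  77  76
  76  76  74  74  75  74  73  73  72  71  83  28  82  88  40  93 100 116
 176 173 170 188] [172 170 169 117  60  73  69  31  46  83  81  83  83  81  82  82  83  82
  82  83  83  81  82  82  83  80  84  83  81  82  82  82  82  83  83  82
  83  83  83  84  83  84  84  84  85  86  86  87  83  50  84  84  49 191
 176 178]
100 [252.70042801  95.56151962] ((94.98287963867188, 96.91496276855469), 172.98983764648438) [541.2 -69.1  30. ]
115 [252.71905136  95.64784241] ((97.1294937133789, 97.88088989257812), 143.11537170410156) [541.1 -69.1  30. ]
81.88274528963302 [540.14806813 -68.58218517  30.        ]
67.7957041960271 [540.76723117 -69.20816428  30.        ]
```

```bash
python3 - <<'E'
import cv2
im=cv2.imread("pics/w2.png");cv2.imwrite("pics/w2c.png",cv2.resize(im[35:215,190:315],(500,720)[::1],interpolation=cv2.INTER_CUBIC)[:600])
E
```

```text
(no output)
```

View pics/w2c.png

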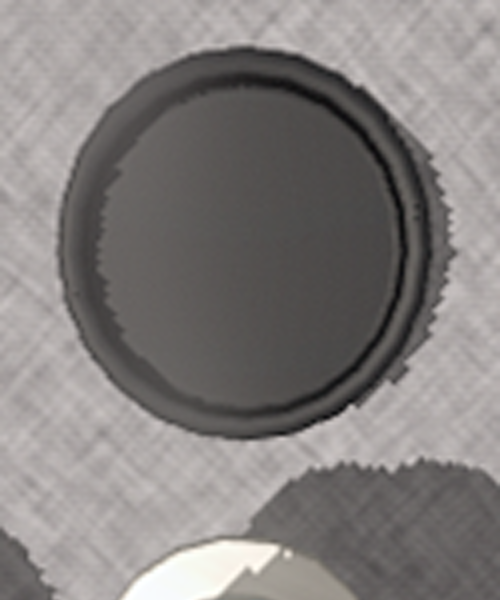

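The rim outline spans x 60–430 and y 48–438 in the crop, so its centre is at full-image (251,96). That gives a dish centre of about (540,-70) at rim height, within 3 mm of the scene/top result. Its diameter of 82 mm agrees with 84.

Call:
step_arm([
  [[30,1,0],0,0],
  [[35,1,0],0,0],
  [[15,0,0],0,0],
  [[0,0,0],0,0],
  [[0,0,0],0,0],
])

```text
clock: 4.7
eef_pos: [540.5, -73.6, 335.9]
tcp_rot: [3.141, 0.0, 0.774]
contact_force: [0.7, 0.2, -2.2]
opening: 0.267
```

```bash
python3 - <<'E'
from h import *
from rig import *
s=sense();W=camera_model("wrist");im=grab_frame("wrist")
np.savez("w3.npz",**W);cv2.imwrite("pics/w3.png",im)
sc=grab_frame("scene");cv2.imwrite("pics/s3.png",sc)
print(s["eef_pos"],s["tcp_rot"],s["clock"],s["opening"],s["contact_force"])
r=cv2.resize(im[90:310,150:370],(400,400),interpolation=cv2.INTER_CUBIC)
q=cv2.resize(sc[130:260,180:310],(400,400),interpolation=cv2.INTER_CUBIC)
cv2.imwrite("pics/c3.png",np.hstack([r,q]))
E
```

```text
[540.4907895  -73.57652514 335.89911503] [3.14090288e+00 1.09400069e-04 7.74004384e-01] 4.7 0.2674756019531969 [ 0.69647169  0.19717771 -2.19057772]
```

View pics/c3.png

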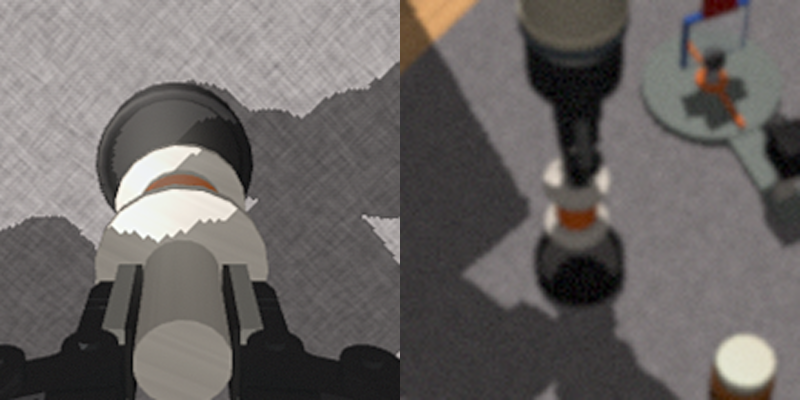

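Wrist crop: the dish rim spans x 97–253 with its far edge at y 82, and the lower flange spans x 115–245 with the hub upright. The scene crop shows the hub above the dish. I'll turn these edges into a residual offset.

```bash
python3 - <<'E'
from h import *
W=dict(np.load("w3.npz"));S=load("scene")
tx=np.array([np.cos(.774),np.sin(.774)]);ty=np.array([np.sin(.774),-np.cos(.774)])
pose=np.array([540.5,-73.6])
f=lambda u,v:(150+u/1.818,90+v/1.818)
rel=lambda P:(np.round((P[:2]-pose)@tx,1),np.round((P[:2]-pose)@ty,1))
print("rim far edge",rel(plane(W,f(178,82),30)),"left",rel(plane(W,f(97,165),30)),"right",rel(plane(W,f(253,165),30)))
print("flange bottom far edge(z82)",rel(plane(W,f(181,144),88)),"L",rel(plane(W,f(115,190),88)),"R",rel(plane(W,f(245,190),88)))
g=lambda u,v:(180+(u-400)/3.077,130+v/3.077)
print("scene dish bottom-edge/L/R",[plane(S,g(*q),30)[:2].round(1) for q in((537,265),(622,265))])
print("flange LR",[plane(S,g(*q),85)[:2].round(1) for q in((543,215),(608,215))])
E
```

```text
rim far edge (np.float64(46.5), np.float64(-2.1)) left (np.float64(3.4), np.float64(-44.8)) right (np.float64(3.4), np.float64(37.2))
flange bottom far edge(z82) (np.float64(27.7), np.float64(-0.6)) L (np.float64(8.0), np.float64(-28.3)) R (np.float64(8.0), np.float64(26.3))
scene dish bottom-edge/L/R [array([ 514.9, -104.8]), array([577.6, -59.5])]
flange LR [array([510.1, -86.6]), array([556.7, -52.8])]
```

Hub to dish offset is about +4.5 mm in tool x and -3 mm in tool y. I'll correct that and lower the hub.

Call:
step_arm([
  [[4,-2.5,10],0,0],
  [[0,0,25],0,0],
  [[0,0,15],0,0],
  [[0,0,6],0,0],
  [[0,0,2],0,0],
  [[0,0,0],0,0],
])

```text
clock: 5.55
eef_pos: [540.9, -69.5, 275.7]
tcp_rot: [3.14, -0.0, 0.772]
contact_force: [0.1, 0.9, -2.6]
opening: 0.27
```

Call:
step_arm([
  [[0,0,1.5],0,0],
  [[0,0,0],0,0],
])

```text
clock: 5.8
eef_pos: [541.3, -69.5, 275.0]
tcp_rot: [3.139, -0.001, 0.772]
contact_force: [0.3, 0.0, -1.9]
opening: 0.269
```

```bash
python3 - <<'E'
from h import *
from rig import *
s=sense();print(s["eef_pos"],s["contact_force"])
im=grab_frame("wrist");sc=grab_frame("scene")
r=cv2.resize(im[90:310,150:370],(400,400),interpolation=cv2.INTER_CUBIC)
q=cv2.resize(sc[130:260,180:310],(400,400),interpolation=cv2.INTER_CUBIC)
cv2.imwrite("pics/c4.png",np.hstack([r,q]))
E
```

```text
[541.33249229 -69.49373764 275.04855741] [ 0.25162824  0.01736149 -1.89346535]
```

View pics/c4.png

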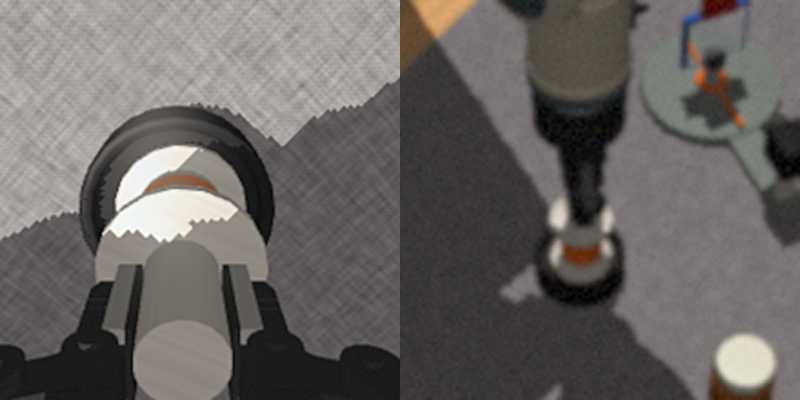

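The hub is inside the rim in both views: flange centre x 181 against dish centre 176, with the gap even. Lowering it the last millimetre.

Call:
step_arm([
  [[0,0,2],0,0],
  [[0,0,0.5],0,0],
])

```text
clock: 6.15
eef_pos: [541.6, -69.5, 273.2]
tcp_rot: [3.138, -0.002, 0.772]
contact_force: [-2.9, 0.5, 6.5]
opening: 0.266
```

Contact force is +6.5 N, so the hub rests on the dish floor. I'll open and rise.

Call:
step_arm([
  [[0,0,-0.3],0,0.6],
  [[0,0,0],0,0.9],
  [[0,0,0],0,0.9],
  [[0,0,0],0,0.9],
  [[0,0,-20],0,0.9],
  [[0,0,-50],0,0.9],
  [[0,0,-50],0,0.9],
  [[0,0,-20],0,0.9],
])

```text
clock: 7.15
eef_pos: [540.7, -69.4, 415.6]
tcp_rot: [3.141, 0.0, 0.772]
contact_force: [0.4, 1.5, 0.1]
opening: 0.902
```

```bash
python3 - <<'E'
from h import *
from rig import *
s=sense();W=camera_model("wrist");im=grab_frame("wrist");sc=grab_frame("scene");t=grab_frame("top")
np.savez("w5.npz",**W);cv2.imwrite("pics/w5.png",im);cv2.imwrite("pics/s5.png",sc);cv2.imwrite("pics/t5.png",t)
print(s["eef_pos"],s["tcp_rot"],s["clock"],s["opening"])
q=cv2.resize(sc[100:260,210:330],(288,384),interpolation=cv2.INTER_CUBIC)
cv2.imwrite("pics/c5.png",np.hstack([im,q]))
E
```

```text
[540.74987527 -69.39814769 415.63379546] [3.14122227e+00 2.67141741e-04 7.71978255e-01] 7.15 0.9015911642066864
```

View pics/c5.png

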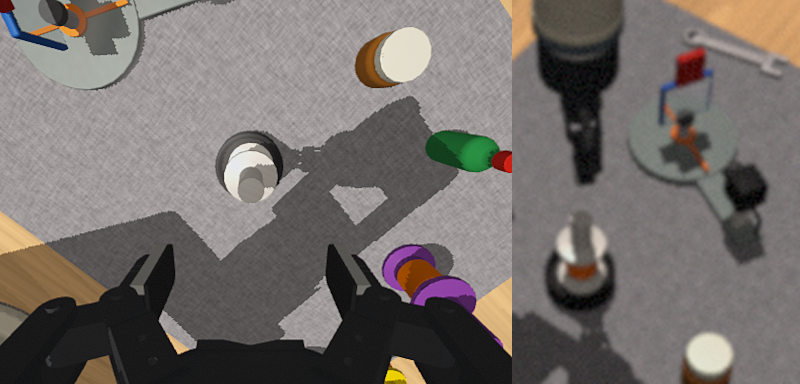

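The hub stands upright in the dish, its boss top at wrist pixel (251,188), and it's free of the gripper. The mirror is untouched. Now above the tab with the jaws turned to the plate's thickness.

Call:
step_arm([
  [[32.2,-39.4,0],0,0.9],
  [[32.2,-39.4,0],0,0.9],
  [[32.2,-39.4,0],0,0.9],
  [[32.2,-39.4,0],0,0.9],
  [[32.2,-39.4,0],0,0.9],
  [[0,0,0],-0.13,0.9],
  [[0,0,0],-0.13,0.9],
  [[0,0,0],0,0.9],
  [[0,0,0],0,0.9],
])

```text
clock: 8.43
eef_pos: [514.6, 191.3, 398.1]
tcp_rot: [-3.127, 0.015, 1.034]
contact_force: [-0.0, 0.8, 0.4]
opening: 0.894
```

```bash
python3 - <<'E'
from h import *
from rig import *
s=sense();W=camera_model("wrist");im=grab_frame("wrist")
np.savez("w6.npz",**W);cv2.imwrite("pics/w6.png",im)
print(s["eef_pos"],s["tcp_rot"],s["clock"])
W5=dict(np.load("w5.npz"));h=plane(W5,(251,188),135);print("hub",h,tri((W5,(251,188)),(load("scene"),(210+(582-512)/2.4,100+217/2.4))))
E
```

```text
[514.5643029  191.32835202 398.13933838] [-3.12678103  0.01537268  1.03391009] 8.425
hub [543.70589164 -67.34944516 135.        ] (array([541.84153286, -68.13928814, 133.64357199]), np.float64(1.6102464035284616))
```

View pics/w6.png

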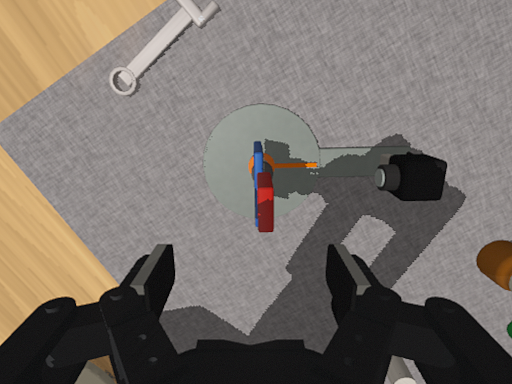

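The wrist view shows the red tab at x 258–273, y 172–232, the dial centre near (263,163), the pointer along the arm to (318,165), and the camera at (410,177) on the right. The jaws already lie along the plate's thickness. Measuring the tab, pivot and arm direction from this.

```bash
python3 - <<'E'
from h import *
from scipy.spatial.transform import Rotation as R
from rig import *
W=dict(np.load("w6.npz"));im=cv2.imread("pics/w6.png");h=cv2.cvtColor(im,cv2.COLOR_BGR2HSV)
k=cv2.inRange(h,(0,150,60),(5,255,255))|cv2.inRange(h,(172,150,60),(180,255,255));k[:,:230]=0;k[:,300:]=0;k[240:]=0
ct=max(cv2.findContours(k,0,1)[0],key=cv2.contourArea);print("red",cv2.boundingRect(ct))
for r in range(172,233,6):
    c=np.where(k[r])[0];print(r,c.min() if len(c) else None,c.max() if len(c) else None)
o=cv2.inRange(h,(6,160,100),(22,255,255));o[:, :245]=0;o[:,330:]=0;o[:130]=0;o[200:]=0
ys,xs=np.where(o);m=xs>285;print("pointer",xs.min(),xs.max(),np.polyfit(xs[m],ys[m],1))
a=plane(W,(290,np.polyval(np.polyfit(xs[m],ys[m],1),290)),18);b=plane(W,(316,np.polyval(np.polyfit(xs[m],ys[m],1),316)),18)
print("pointer dir",a,b,np.degrees(np.arctan2(*(b-a)[1::-1])))
s=sense();Rt=R.from_euler("xyz",s["tcp_rot"]).as_matrix();g=s["eef_pos"]+155*Rt[:,2];print("grasp",g)
n=plane(W,(265.5,232),164);tx=np.array([np.cos(1.034),np.sin(1.034),0]);print("tab near end",n,"pivot",n+18*tx)
c=im[90:230,195:335].astype(int);d=((c[...,1]-c[...,2])>4).astype(np.uint8)*255
d=cv2.morphologyEx(cv2.medianBlur(d,5),cv2.MORPH_CLOSE,np.ones((25,25)));d=cv2.morphologyEx(d,cv2.MORPH_OPEN,np.ones((45,45)))
ct=cv2.findContours(d,0,1)[0]
for q in ct:
    e=cv2.fitEllipse(cv2.convexHull(q));p=np.array(e[0])+[195,90];print("dial",p,e[1],plane(W,p,12))
print("arm ctr",[plane(W,q,12).round(1) for q in((263,163),(325,162.5),(384,162.5))],"lens",plane(W,(381,178),80))
E
```

```text
red (257, 172, 17, 60)
172 263 268
178 258 270
184 258 271
190 258 273
196 258 272
202 258 272
208 259 272
214 258 272
220 259 272
226 259 272
232 None None
pointer 249 316 [-1.64646935e-02  1.69589874e+02]
pointer dir [549.25270865 168.17678464  18.        ] [576.09905198 152.91700072  18.        ] -29.614419970346002
grasp [511.36833532 190.38519294 243.23518247]
tab near end [510.71066359 169.79942173 164.        ] pivot [519.91560331 185.26774695 164.        ]
dial [239.87378693 161.54936218] (71.70289611816406, 92.7750244140625) [498.89430217 201.05634629  12.        ]
arm ctr [array([522.1, 185.2,  12. ]), array([586.9, 147.7,  12. ]), array([647.8, 111.7,  12. ])] lens [620.85400736 126.63787785  80.        ]
```

Pivot is at (520,185). The stand axis is -30° by three measures: pointer -29.6°, arm -30.2°, and lens at 116.6 mm and -30.1°. The hub at (542,-68) lies at -85°, so the mirror must turn 27.5° (0.48 rad). I'll descend to just above the tab first.

Call:
step_arm([
  [[-2.6,8,10],-0.01,0.9],
  [[0,0,25],0,0.9],
  [[0,0,12],0,0.7],
  [[0,0,0],0,0.6],
  [[0,0,0],0,0.6],
])

```text
clock: 9.1
eef_pos: [520.5, 182.6, 348.9]
tcp_rot: [-3.127, 0.015, 1.04]
contact_force: [0.6, 0.2, 0.2]
opening: 0.603
```

```bash
cat > st.py <<'E'
from h import *
from rig import *
from scipy.spatial.transform import Rotation as R
s=sense();Rt=R.from_euler("xyz",s["tcp_rot"]).as_matrix();g=s["eef_pos"]+155*Rt[:,2]
print(s["clock"],"tcp",s["eef_pos"],s["tcp_rot"],s["opening"],"grasp",g,"jaw deg",np.degrees(np.arctan2(Rt[1,1],Rt[0,1])),"to tab",Rt.T@(np.array([520,185,146.])-g),s["contact_force"],s["wrist_torque"])
E
python3 st.py
```

```text
9.1 tcp [520.46531746 182.57162562 348.88487226] [-3.12735189  0.01518038  1.04035357] 0.6031191980237762 grasp [517.37115488 181.65896493 193.9184462 ] jaw deg -30.404517787114383 to tab [ 4.93880055  1.25864125 47.83591641] [0.55171274 0.23423077 0.24525383] [ 0.03699873 -0.02333457 -0.02148618]
```

Call:
step_arm([
  [[5,1.3,0],0,0.6],
  [[0,0,25],0,0.6],
  [[0,0,17],0,0.6],
  [[0,0,4],0,0.6],
  [[0,0,0],0,0.6],
])

```text
clock: 9.72
eef_pos: [525.3, 187.3, 304.4]
tcp_rot: [-3.131, 0.011, 1.041]
contact_force: [1.0, 0.3, 0.6]
opening: 0.603
```

```bash
python3 st.py
```

```text
9.725 tcp [525.32787837 187.29359066 304.44397938] [-3.13102792  0.01068919  1.04050452] 0.602933501786049 grasp [523.07733629 186.69264677 149.46148383] jaw deg -30.389952941982667 to tab [-2.97947657 -1.76157002  3.51233718] [1.02791876 0.2543075  0.56029243] [ 0.00202756 -0.00512107 -0.0461716 ]
```

Call:
step_arm([
  [[-3,-1.8,3],0,0.6],
  [[0,0,0],0,0.4],
  [[0,0,0],0,0],
  [[0,0,0],0,0],
  [[0,0,0],0,0],
  [[0,0,0],0,0],
  [[0,0,0],0,0],
], force=40)

```text
clock: 10.6
eef_pos: [522.2, 185.8, 302.8]
tcp_rot: [-3.132, 0.009, 1.041]
contact_force: [-1.6, 0.6, 0.0]
opening: 0.134
```

```bash
python3 st.py
```

```text
10.6 tcp [522.17693128 185.83341785 302.83408769] [-3.13236952  0.00915075  1.0410235 ] 0.1336070903344798 grasp [520.22661403 185.3319602  147.84716952] jaw deg -30.358582692542974 to tab [-0.38405271 -0.01072756  1.850939  ] [-1.62070493  0.55320163  0.01149535] [-0.18176207 -0.19569925 -0.00370815]
```

Opening of 0.134 is 11.4 mm, so the 12 mm plate is gripped. Now I'll turn it clockwise (positive about the downward tool z).

Call:
step_arm([
  [[0,0,0],0.1,0],
  [[0,0,0],0.12,0],
  [[0,0,0],0.12,0],
  [[0,0,0],0.1,0],
  [[0,0,0],0.03,0],
  [[0,0,0],0,0],
])

```text
clock: 11.35
eef_pos: [522.6, 185.5, 302.8]
tcp_rot: [-3.138, 0.012, 0.558]
contact_force: [-0.2, 0.5, -0.2]
opening: 0.133
```

```bash
python3 st.py; python3 - <<'E'
from h import *
from rig import *
W=camera_model("wrist");im=grab_frame("wrist");t=grab_frame("top");s=grab_frame("scene")
np.savez("w7.npz",**W)
for n,i in(("w7",im),("t7",t),("s7",s)):cv2.imwrite(f"pics/{n}.png",i)
q=cv2.resize(s[100:260,210:330],(288,384),interpolation=cv2.INTER_CUBIC)
cv2.imwrite("pics/c7.png",np.hstack([im,q]))
E
```

```text
11.35 tcp [522.63185268 185.45202083 302.82947074] [-3.13834665  0.01210866  0.55808971] 0.13269262281185104 grasp [520.77339355 184.88492582 147.84165014] jaw deg -58.02606672278825 to tab [-0.57276276 -0.50117365  1.85035745] [-0.20167544  0.46094911 -0.21720166] [ 0.1268729  -0.07795054  0.04300411]
```

View pics/c7.png

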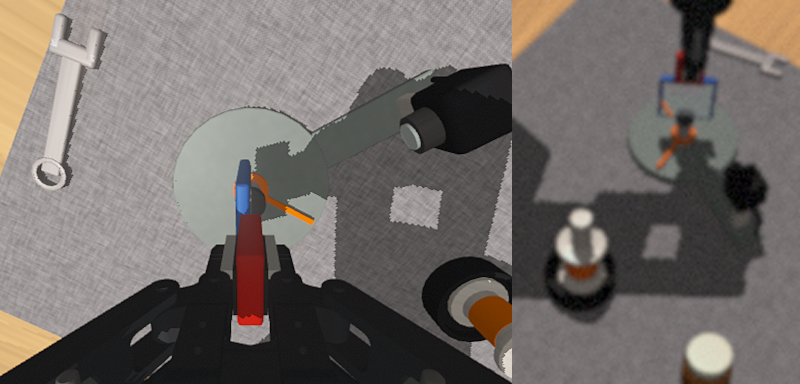

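The mirror has turned with the tab still between the pads. In the wrist view the pointer runs from about (255,190) to (313,221), towards the hub. The hub stands in its dish and the spanner and jar are unmoved. Measuring the pointer against the hub.

```bash
python3 - <<'E'
from h import *
W=dict(np.load("w7.npz"));im=cv2.imread("pics/w7.png");h=cv2.cvtColor(im,cv2.COLOR_BGR2HSV)
o=cv2.inRange(h,(5,130,80),(22,255,255));o[:,:262]=0;o[:,325:]=0;o[:170]=0;o[235:]=0
n,l,st,c=cv2.connectedComponentsWithStats(o);i=1+np.argmax(st[1:,4]);ys,xs=np.where(l==i);print(st[i])
P=np.array([plane(W,(x,y),18)[:2] for x,y in zip(xs,ys)],np.float32)
vx,vy,x,y=cv2.fitLine(P,cv2.DIST_HUBER,0,.01,.01).ravel()
if vy>0:vx,vy=-vx,-vy
tip=P[np.argmax(P@[vx,vy])];print("dir",np.degrees(np.arctan2(vy,vx)),"tip",tip)
# outer part mid
q=P@[vx,vy];far=P[q>q.max()-15].mean(0);piv=np.array([520,185]);d=far-piv;print("pivot->outer",np.degrees(np.arctan2(d[1],d[0])))
# line offset at pivot
print("pivot offset",(piv-[x,y])@[-vy,vx])
for hub in((541.8,-68.1),(543.7,-67.3),(541.3,-69.5)):
    e=np.array(hub)-piv;print("hub dir",np.degrees(np.arctan2(e[1],e[0])))
# base flange of hub & band from this wrist view
print("band px->",plane(W,(489,322),53))
for nm in("s","t"):
    a=cv2.imread(f"pics/{dict(s='scene',t='top')[nm]}0.png");b=cv2.imread(f"pics/{nm}7.png")
T=load("top")
b=cv2.imread("pics/t7.png");h=cv2.cvtColor(b,cv2.COLOR_BGR2HSV)
E
```

```text
[262 177  52  48 413]
dir -92.27129 tip [522.73846 119.44237]
pivot->outer -86.72295984069662
pivot offset -4.451763551087481
hub dir -85.0771517475087
hub dir -84.63362285967062
hub dir -85.2158642583596
band px-> [537.27915306 -55.9533869   53.        ]
```

```bash
python3 - <<'E'
from h import *
for f,box,z in(("w6",(285,150,325,180),18),("w7",(282,195,325,235),18)):
    W=dict(np.load(f+".npz"));im=cv2.imread(f"pics/{f}.png");h=cv2.cvtColor(im,cv2.COLOR_BGR2HSV)
    o=cv2.inRange(h,(5,130,60),(22,255,255));k=np.zeros_like(o);x0,y0,x1,y1=box;k[y0:y1,x0:x1]=o[y0:y1,x0:x1]
    ys,xs=np.where(k);P=np.array([plane(W,(x,y),z)[:2] for x,y in zip(xs,ys)],np.float32)
    v=cv2.fitLine(P,cv2.DIST_HUBER,0,.01,.01).ravel();d=v[:2]*(1 if v[0]-v[1]>0 else -1)
    piv=np.array([520,185]);m=P.mean(0)-piv
    print(f,len(xs),"dir",np.degrees(np.arctan2(d[1],d[0])),"pivot->mean",np.degrees(np.arctan2(m[1],m[0])),"r",np.linalg.norm(m),"line to pivot",(piv-v[2:])@[-d[1],d[0]], "at x,y",v[2:])
# intersection of the two pointer lines = pivot is printed by hand
E
python3 - <<'E'
import cv2,numpy as np
im=cv2.imread("pics/w7.png");cv2.imwrite("pics/c8.png",np.hstack([cv2.resize(im[150:240,230:330],(400,360),interpolation=cv2.INTER_CUBIC),cv2.resize(im[240:384,400:512],(280,360),interpolation=cv2.INTER_CUBIC)]))
E
```

```text
w6 140 dir -30.169811 pivot->mean -29.923079982704017 r 45.274047806967616 line to pivot -0.004990811896277592 at x,y [559.0122  162.32764]
w7 208 dir -87.391716 pivot->mean -86.72104114247844 r 48.775927048759335 line to pivot -0.5839022912837208 at x,y [522.8035  136.28865]
```

View pics/c8.png

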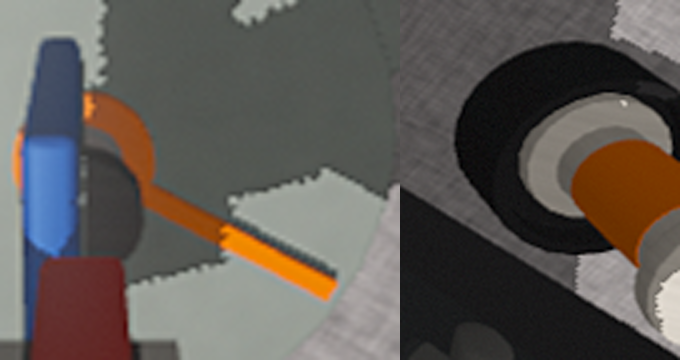

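```bash
python3 - <<'E'
from h import *
W=dict(np.load("w7.npz"))
p=plane(W,(400+196/2.5,240+155/2.5),26);d=p[:2]-[520,185];print(p,np.degrees(np.arctan2(d[1],d[0])))
E
```

```text
[542.78427164 -64.50472989  26.        ] -84.78233551663251
```

Call:
step_arm([
  [[0,0,0],-0.013,0],
  [[0,0,0],0,0],
  [[0,0,0],0,0],
])

```text
clock: 11.88
eef_pos: [522.6, 185.5, 302.8]
tcp_rot: [-3.138, 0.012, 0.573]
contact_force: [-1.1, 0.5, 0.4]
opening: 0.137
```

```bash
python3 st.py; python3 - <<'E'
from h import *
from rig import *
W=camera_model("wrist");im=grab_frame("wrist");h=cv2.cvtColor(im,cv2.COLOR_BGR2HSV)
o=cv2.inRange(h,(5,130,60),(22,255,255));k=np.zeros_like(o);k[195:235,282:325]=o[195:235,282:325]
ys,xs=np.where(k);P=np.array([plane(W,(x,y),18)[:2] for x,y in zip(xs,ys)],np.float32)
v=cv2.fitLine(P,cv2.DIST_HUBER,0,.01,.01).ravel();m=P.mean(0)-[520,185];print(len(xs),np.degrees(np.arctan2(-abs(v[1]),-v[0]*np.sign(v[1]))),np.degrees(np.arctan2(m[1],m[0])))
E
```

```text
11.875 tcp [522.61421099 185.46430083 302.81585798] [-3.13822845  0.01206405  0.57339454] 0.13686106673823542 grasp [520.76051863 184.88797281 147.82801436] jaw deg -57.14923808906904 to tab [-0.55601651 -0.50050567  1.83654972] [-1.10166412  0.51564391  0.3936409 ] [ 0.0550174  -0.05188593  0.06336383]
208 -84.937035 -84.88744155530743
```

The pointer now reads -84.9° and the hub lies at -84.8 to -85.2°. One static frame to check that the bystanders haven't moved, then I'll hand in.

```bash
python3 - <<'E'
from rig import *
import cv2,numpy as np
a=cv2.imread("pics/top0.png");b=grab_frame("top")
for n,(x0,y0,x1,y1) in dict(jar=(268,115,294,141),bottle=(312,115,333,138),spanner=(135,182,156,230)).items():
    r,_=cv2.phaseCorrelate(*[np.float32(cv2.cvtColor(i[y0:y1,x0:x1],cv2.COLOR_BGR2GRAY)) for i in(a,b)]);print(n,np.round(r,2))
s=sense();print(s["qvel"].round(3) if hasattr(s["qvel"],"round") else s["qvel"],s["opening"],s["clock"])
print(sign_off())
E
```

```text
jar [0.45 0.46]
bottle [-0.06  0.09]
spanner [10.88 -9.81]
[ 0.001  0.     0.     0.001 -0.001  0.002] 0.13691946849422254 11.975
the job is handed in; nothing more can be done
None
```

The hub is standing upright in the dish, released. The arm is still holding the mirror turned about 27° clockwise by its tab. I handed the job in at 11.98 s, and no verdict was given.

**What I did:** I took the smaller silver hub, seated it on the dish floor (+6.5 N contact) and let go. I then gripped the red tab, turned the mirror, and backed it off slightly after the pointer read 2° too far.

**Last checks:**
- **Aim:** the pointer read -84.9°, against -84.8° to -85.2° for the direction from the pivot to the hub. The gripper angle alone put the pointer at about -83.6° to -84.3°, so the two estimates differ by about 1°.
- **Grip:** the opening of 0.137 (about 11.6 mm) fits the 12 mm tab, and the arm was at rest at sign-off.
- **Hub:** the last pictures before the final 0.7° correction showed it upright in the dish.
- **Jar and bottle:** the first and last top views match to within half a pixel.
- **Spanner (check failed):** the automatic comparison gave a shift of about (11, -10) px. I put that down to the arm or its shadow in that patch but did not confirm it. It looked in place in the last picture I viewed, and I never commanded a move near it.

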